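Knock the stuck adapter plate out of its bonding nest and square it in the corner

ROBOT

A 6-joint arm with a two-finger parallel gripper is mounted at the origin on a cart in front of the work surface, level with it; the furniture and walls round the work are solid. World frame = base frame: x ahead of the robot, y to its left, z up, the work surface at z = 0. Lengths are in m, angles in rad, forces in N, time in s.
With the tool pointing down it reaches from about 0.35 to 0.95 m from the base axis. Payload 17.4 kg.
Tool frame: the origin (TCP) lies midway between the tips of the shut fingers; the grasp point (between the pads) lies manip.hold_point_z behind it (manip.hold_point_z is the distance from the TCP to the grasp point, in m); x points along the fingers, y is the direction in which the jaws open and shut, and the axes are right-handed (so a half turn about x gives the same grasp; the last joint's range is limited). The gripper opens to 93 mm and grips with 3 to 60 N. Pads are 15 mm wide; open, the fingers measure 128 mm over their backs; the gripper's body (75 mm by 188 mm) begins 65 mm behind the grasp point.
Start: joints at [-0.038, 0.116, 1.442, -0, 1.584, -0.038], TCP at [0.675, -0, 0.219] pointing down, gripper open.
Joint ranges: [-2.83, 2.83], [-0.83, 2.19], [0.07, 2.5], [-1.14, 4.28], [0.01, 3], [-2.97, 2.97]. Speed limits (rad/s): [1.89, 1.89, 2.22, 3.14, 3.14, 3.14].

INTERFACE

Orientations are given as a unit quaternion [x, y, z, w].
In Python, from cell import manip gives the robot as it stands. The module is installed in compiled form; this text tells all that it offers.
- The arm moves only by the tool step_arm, never from a script. Its arguments are lists of equal length, an entry for each row: "translation": the shift along the tool's x, y, z as a fraction of full scale, a list of three; "twist": the turn, a rotation vector about the tool's x, y, z as a fraction of full scale, a list of three; "fingers": the gripper command: -1 is shut, 1 is fully open, values between are in proportion. A call has exactly 10 rows; each row is the pose to reach, as a shift and turn from the pose measured when the call began, along the tool's axes at that moment; what a row does not reach only later rows make up. Full scale, the value 1, is 40 cm for a shift and 30 degrees for a turn. A row lasts 1/12 s, in which the tool goes at most 41.7 mm and 7.16 degrees, less where a joint would pass 70% of its speed; a pose out of reach is approached as far as the arm can. A call with a number of a shift or a turn outside -1 to 1 is refused whole. A call with a gripper value outside its range is refused whole. The fingers move at their own pace and stop on an object; "newtons" is the grip in N (left out, the last holds). Time passes only in rows, so rows that repeat a pose let the fingers close, or fill a call up. It gives the time, the measured TCP pose, the force and the opening at its end, in the units of the state.
- manip.get_obs(): the state, without advancing time (a new reading comes with each control period).
- manip.get_image(name): name is "scene" or "side" or "wrist"; returns the picture (480x640x3 uint8, red, green, blue); there is no depth.
- manip.calibration(name): a dict with "K" (3x3 intrinsics, pixels), "k1" (the pictures are not rectified: a ray, as slopes to the right and down, at radius r is drawn at 1 + k1 r^2 times it, then the intrinsics apply), "world_to_cam" (4x4, takes a point from world to camera coordinates); the wrist camera has in their place "mount" (4x4, takes a point from camera to tool coordinates, whose origin is the TCP and whose axes are the tool frame's). Camera axes: x right, y down, z forward; pixel columns grow to the right and rows downward; lengths in m; the calibration is good to about 2 mm. A picture is of the moment at which its call begins: read the wrist's pose just before it. calibration takes no time and is no camera call.
- manip.job_done(): hands the job in, once; it reports no verdict.
Trained networks look in the newest picture that a camera, given by its name, has taken for a name from the list of things; names that differ only in an ending like _2 or _b are one class to them, and where a whole thing is asked for, a point or a joint stands for the part that bears it (a point fixed in the world has none). Each returns a list of dicts, best first, with "p" (0 to 1); they miss things now and then, are a little off and sometimes report something else, mostly with a low value. They report only what shows in the picture. A call takes as long as a camera call.
- manip.masks_of(camera, query): "region" (480x640 bool, what is visible of it) and "rect" ([left, top, right, bottom] in pixels, round what is visible of it).
The state is a dict: "t": time; "joints": joint angles; "joint_vel": joint speeds; "joint_efforts": joint torques, N m; "tcp_pos": TCP position; "ee_rot": TCP orientation; "ft_force": force on the tool from outside, world axes, zero at the start; "wrist_torque": the same for the moment, N m; "finger_gap": opening from 0.0 (shut) to 1.0 (fully open).
Only numpy, scipy, OpenCV 4.12 (cv2) and the standard library are available. Lean on these libraries where they do the work, as an engineer would, in place of code of your own. Each camera call takes 0.05 s, during which the arm holds its last target.

TASK

The adapter plate is stuck flush in the pocket of the bonding nest. Press the knockout lever's round pad all the way down so that the rod comes up through the hole in the pocket floor and lifts the plate clear of the deck, then slide the plate along the deck, without picking it up, until it lies flat and square in the corner against both fences. Leave the spanner and the hex key lying where they are.

Things in the scene. Friction and masses are not known exactly. Their poses are not given: they have to be found in the camera images.
- nest_rig: Bonding nest, fixed: aluminium deck 126 x 240 mm on four standoffs over a base plate of the same outline. Origin: centre of the base's underside, on the table. x, y: the deck's short and long directions, z up; at yaw 0 x points away from the robot. Deck top at z = 90 mm. Pocket centred at x = 0, y = +60 mm, fence corner at its +x, -y end; the lever comes out on the -x side at y = +60 mm.
- pocket (a point): Centre of the pocket's mouth, level with the deck top (nest x 0, y +60, z 90 mm); axes as the nest's. The pocket measures 73 (x) x 93 (y) mm and is 14 mm deep; a 33 mm hole in the middle of its floor passes the 30 mm knockout rod.
- fence_corner (a point): Inner corner of the two fences at deck height (nest x +53, y -106, z 90 mm); axes as the nest's. Fences are dark bars 10 mm thick, 12 mm above the deck. The long one runs 101 mm from here along +y, its face looks to -x; the end one runs 98 mm along -x, its face looks to +y. A plate home in the corner has its centre at nest x +18, y -61, z 97 mm.
- plate_center (a point): Centre, half-way up, of the adapter plate: loose, dark steel colour, 70 (x) x 90 (y) x 14 (z) mm, 0.2 to 0.45 kg, axes nearly the nest's. At the start it fills the pocket, top flush with the deck (centre at nest z = 83 mm). With the lever fully down it stands on the rod, underside 1 mm above the deck (centre z = 98 mm); with the lever partly down the pocket walls still catch it.
- lever_pad (a point): Centre of the top of the round black press pad, 40 mm diameter, at the lever's outer end. In the nest's frame at joint 0: x -131, y +60, z 84 mm; fully down: x -141, y +60, z 47 mm. Between, it turns about the pivot, a line along nest y through x -46, z 40 mm, at 92 mm along the beam from it and 26 mm above the beam. The beam slopes 0.2 rad, pad end up at joint 0, down at 0.40.
- knockout_lever (a joint): Lever angle, rad: 0 = pad up, rod end 3 mm below the pocket floor; 0.40 = pad fully down on its stop. The rod rises 46 mm per rad. The pivot is stiff: pressing the pad takes about 8 to 10 N, and lever and rod stay where they are left, also with the plate on the rod (about 10 N more on the rod would make it sink).
- spanner: Bystander: loose steel spanner, 164 mm long and 8 mm thick, lying on the table or its thin mat on the nest's -x side. Origin at its middle, on the table.
- hex_key: Bystander: loose black hex key, 102 mm long and 6 mm thick, lying on the table or its thin mat beyond the nest's -y end. Origin at its middle, on the table.

How it is judged:
On the way:
1. the lever has been pressed down and the rod holds the plate clear of the deck, still over the pocket (value of joint knockout_lever above 0.385 rad and z of plate_center in the frame of nest_rig between 0.0972 and 0.101 m and x of plate_center in the frame of nest_rig between -0.006 and 0.006 m and y of plate_center in the frame of nest_rig between 0.054 and 0.066 m), for 0.2 s.
At the end, for the whole second after the job is handed in: The adapter plate lies flat and at rest on the deck, its edges within 2.5 mm of both fences' faces and square to them within 0.04 rad. The lever may stay down (x of plate_center in the frame of nest_rig between 0.0155 and 0.0205 m and y of plate_center in the frame of nest_rig between -0.0635 and -0.0585 m and z of plate_center in the frame of nest_rig between 0.0955 and 0.0985 m and angle between the x axis of plate_center and the x axis of nest_rig, either way round below 0.04 rad and angle between plate_center's own z axis and vertical below 0.03 rad and linear speed of adapter_plate below 0.01 m/s); the robot touches nothing.
It fails at once if the plate is picked up (more than 15 mm above the deck) (z of plate_center in the frame of nest_rig above 0.112 m).
It fails at once if the spanner or the hex key is moved by more than 30 mm (distance of any of spanner, hex_key from where it was at the start of the episode above 0.03 m).
It also fails if it takes over 61 s, if anything falls off the work surface, if the arm or the gripper's body presses on something with over 40 N, if the wrist force passes 120 N, or if a joint passes its speed limit or range.

## Working session

There is one attempt and no reset: what is moved stays moved. The work goes in short steps, Python scripts to look and compute and a tool call to move; the robot and the scene stay as the last step left them, time stands still between calls to the robot, and variables do not carry over. Pictures are saved under pics/ and viewed, and the job is handed in when it is done.

Besides the shell and the picture viewer there is one more tool, called after "Call:" by a JSON object that holds its "name" and its "arguments", one argument or row to a line. step_arm: Moves the arm, as the interface text tells. Its arguments: {"type":"object","properties":{"translation":{"type":"array","items":{"type":"array","items":{"type":"number"}}},"twist":{"type":"array","items":{"type":"array","items":{"type":"number"}}},"fingers":{"type":"array","items":{"type":"number"}},"newtons":{"type":"number"}},"required":["translation","twist","fingers"]}

```bash
mkdir -p pics; cat > h.py <<'E'
import numpy as np,cv2
from cell import manip
from scipy.spatial.transform import Rotation as R
def snap(n,f):
    im=manip.get_image(n); cv2.imwrite('pics/'+f,cv2.cvtColor(im,cv2.COLOR_RGB2BGR)); return im
E
python3 - <<'E'
from h import *
o=manip.get_obs(); print(o, manip.hold_point_z)
for n in ['scene','side','wrist']:
    snap(n,n+'0.png'); print(n,manip.calibration(n))
E
```

```text
{'t': 0.0, 'joints': array([-3.78191163e-02,  1.16498613e-01,  1.44228433e+00, -7.83037212e-06,
        1.58401267e+00, -3.77804037e-02]), 'joint_vel': array([-3.76165192e-05, -7.38926467e-04, -5.54624929e-04,  2.08119164e-04,
        8.62000834e-04,  7.48522078e-05]), 'joint_efforts': array([-2.39607485e-03, -7.21266031e+01, -6.22611737e+01,  7.77577632e-02,
        2.38535833e-02, -2.17692599e-05]), 'tcp_pos': array([ 6.74784640e-01, -1.60546261e-05,  2.17884833e-01]), 'ee_rot': array([-0.49971842, -0.50030021,  0.5003008 , -0.4996802 ]), 'ft_force': array([ 0.21790169, -0.50306577,  0.19132323]), 'wrist_torque': array([ 0.03343657, -0.00524415, -0.02603289]), 'finger_gap': 0.9991152853206966} 0.0188
scene {'K': array([[457.63620053,   0.        , 324.74307514],
       [  0.        , 457.63620053, 230.69900217],
       [  0.        ,   0.        ,   1.        ]]), 'k1': -0.014951209023886785, 'world_to_cam': array([[ 0.83295558, -0.55270935,  0.02640799, -0.57212436],
       [-0.20391079, -0.35096803, -0.91391566,  0.14720625],
       [ 0.51439809,  0.75586627, -0.40504418,  0.7101
[... 371 characters left out ...]
287, -0.78350848, -0.03949477],
       [ 0.03810507,  0.78258301, -0.62137898,  1.03123509],
       [ 0.        ,  0.        ,  0.        ,  1.        ]])}
wrist {'K': array([[394.03285097,   0.        , 310.73749063],
       [  0.        , 394.03285097, 233.83358062],
       [  0.        ,   0.        ,   1.        ]]), 'k1': 0.02324598891993811, 'mount': array([[-3.29943483e-04, -2.48695720e-01,  9.68581607e-01,
        -1.66203714e-01],
       [ 9.99999703e-01,  5.92333832e-04,  4.92735223e-04,
        -3.79642451e-04],
       [-6.96264796e-04,  9.68581482e-01,  2.48695451e-01,
        -6.73131594e-02],
       [ 0.00000000e+00,  0.00000000e+00,  0.00000000e+00,
         1.00000000e+00]])}
```

View pics/scene0.png

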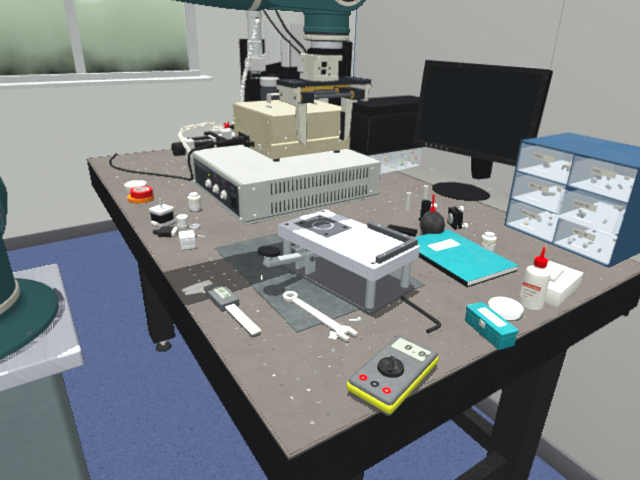

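View pics/side0.png

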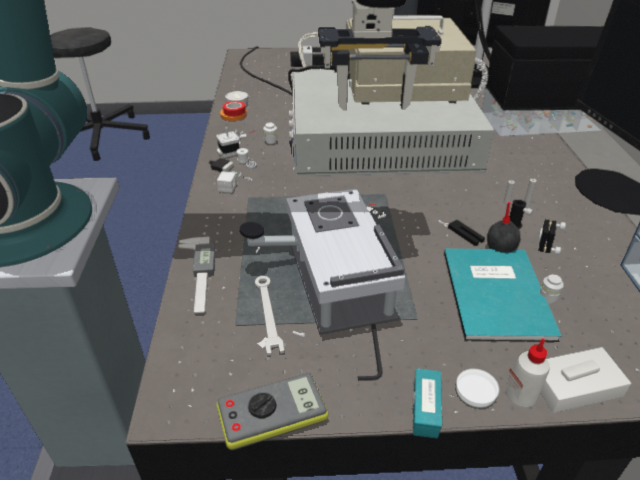

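View pics/wrist0.png

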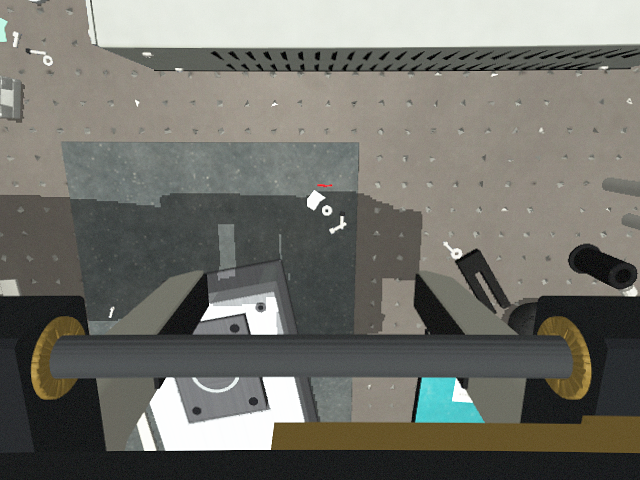

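```bash
python3 - <<'E'
from h import *
a=cv2.imread('pics/side0.png')[180:340,230:430]; cv2.imwrite('pics/side0z.png',cv2.resize(a,None,fx=4,fy=3.75,interpolation=cv2.INTER_CUBIC))
a=cv2.imread('pics/scene0.png')[200:320,250:430]; cv2.imwrite('pics/scene0z.png',cv2.resize(a,None,fx=4.4,fy=4.4,interpolation=cv2.INTER_CUBIC))
E
```

```text
(no output)
```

View pics/side0z.png

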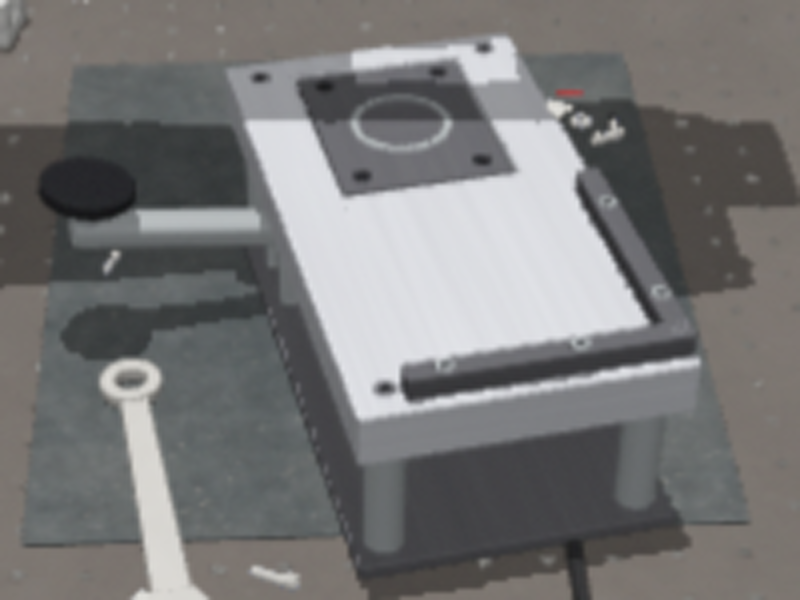

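View pics/scene0z.png

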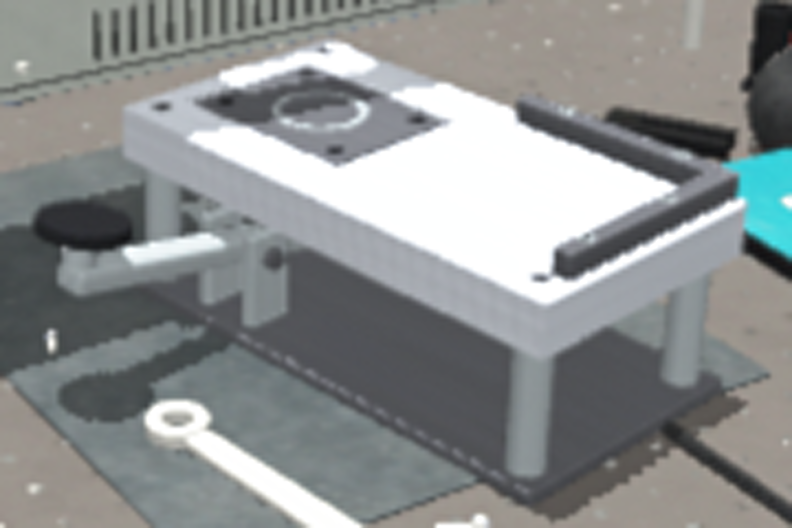

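```bash
cat >> h.py <<'E'
from scipy.optimize import least_squares
CAL={n:manip.calibration(n) for n in ['scene','side','wrist']}
def T_tool(o):
    T=np.eye(4);T[:3,:3]=R.from_quat(o['ee_rot']).as_matrix();T[:3,3]=o['tcp_pos'];return T
def proj(n,P,o=None):
    c=CAL[n]; W=c['world_to_cam'] if n!='wrist' else np.linalg.inv(T_tool(o)@c['mount'])
    q=np.atleast_2d(P)@W[:3,:3].T+W[:3,3]; s=q[:,:2]/q[:,2:]
    s=s*(1+c['k1']*(s**2).sum(1,keepdims=True)); return s*[c['K'][0,0],c['K'][1,1]]+c['K'][:2,2]
def nest2w(p,P):
    c,s=np.cos(p[2]),np.sin(p[2]);P=np.atleast_2d(P)
    return np.c_[p[0]+c*P[:,0]-s*P[:,1],p[1]+s*P[:,0]+c*P[:,1],P[:,2]]
E
python3 - <<'E'
from h import *
D=.09
mod=np.array([[-63,120,90],[-63,-120,90],[63,120,90],[63,-120,90],[-35.5,105.5,90],[35.5,105.5,90],[35.5,14.5,90],[-35.5,14.5,90],[-131,60,84]])/1e3
S=np.array([[228,68],[357,420],[510,36],[697,360],[297,82],[460,60],[515,172],[345,195],[87,184]])/[4,3.75]+[230,180]
C=np.array([[123,110],[540,305],[340,42],[745,203],[195,98],[310,67],[450,122],[337,165],[83,222]])/4.4+[250,200]
f=lambda p:np.r_[(proj('side',nest2w(p,mod))-S).ravel(),(proj('scene',nest2w(p,mod))-C).ravel()]
for nm,ff in [('both',f),('side',lambda p:f(p)[:18]),('scene',lambda p:f(p)[18:])]:
    r=least_squares(ff,[.65,0,0],loss='soft_l1');print(nm,r.x)
    if nm=='both':
        print(f(r.x).reshape(-1,2).round(1).tolist()); p=r.x
for n,P in [('pad',[-.131,.06,.084]),('paddown',[-.141,.06,.047]),('pocket',[0,.06,.09]),('corner',[.053,-.106,.09]),('home',[.018,-.061,.097])]: print(n,nest2w(p,P).round(4))
print(CAL['wrist']['mount'][:3,3], R.from_quat(manip.get_obs()['ee_rot']).as_matrix().round(3).tolist())
E
```

```text
both [ 0.60694423 -0.18693132  0.18406297]
[[-0.3, 0.4], [-0.8, 0.5], [-0.7, -0.1], [-0.2, 2.5], [-0.2, -0.8], [-1.0, -0.2], [0.2, 0.5], [-0.3, 0.4], [0.8, -2.1], [0.3, -1.3], [0.8, -0.6], [-2.1, -1.1], [0.5, -0.1], [-0.3, 0.1], [-0.0, -1.7], [0.9, -0.7], [0.1, -0.3], [0.6, -3.5]]
side [ 0.60748995 -0.18634338  0.18749042]
scene [ 0.60467323 -0.18944044  0.17773179]
pad [[ 0.4672 -0.1519  0.084 ]]
paddown [[ 0.4573 -0.1538  0.047 ]]
pocket [[ 0.596  -0.1279  0.09  ]]
corner [[ 0.6784 -0.2814  0.09  ]]
home [[ 0.6358 -0.2436  0.097 ]]
[-0.16620371 -0.00037964 -0.06731316] [[-0.001, 1.0, -0.0], [0.0, -0.0, -1.0], [-1.0, -0.001, -0.0]]
```

Call:
{"name": "step_arm", "arguments": {
  "translation": [
    [0.03, -0.066, 0.048],
    [0.061, -0.132, 0.095],
    [0.092, -0.197, 0.143],
    [0.122, -0.263, 0.19],
    [0.153, -0.329, 0.238],
    [0.184, -0.395, 0.286],
    [0.214, -0.46, 0.333],
    [0.245, -0.526, 0.381],
    [0.245, -0.526, 0.381],
    [0.245, -0.526, 0.381]
  ],
  "twist": [
    [-0.05, 0, 0],
    [-0.1, 0, 0],
    [-0.15, 0, 0],
    [-0.2, 0, 0],
    [-0.25, 0, 0],
    [-0.3, 0, 0],
    [-0.35, 0, 0],
    [-0.351, 0, 0],
    [-0.351, 0, 0],
    [-0.351, 0, 0]
  ],
  "fingers": [-1, -1, -1, -1, -1, -1, -1, -1, -1, -1],
  "newtons": 20
}}

```text
t: 0.98
tcp_pos: [0.4634, -0.153, 0.12]
ee_rot: [0.452, 0.544, -0.453, 0.543]
ft_force: [0.1, -0.1, 0.7]
finger_gap: 0.333
```

```bash
python3 - <<'E'
from h import *
o=manip.get_obs();snap('side','side1.png');a=cv2.imread('pics/side1.png')[130:330,180:440]; cv2.imwrite('pics/side1z.png',cv2.resize(a,None,fx=3,fy=3,interpolation=cv2.INTER_CUBIC))
snap('wrist','wrist1.png')
E
```

```text
(no output)
```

View pics/side1z.png

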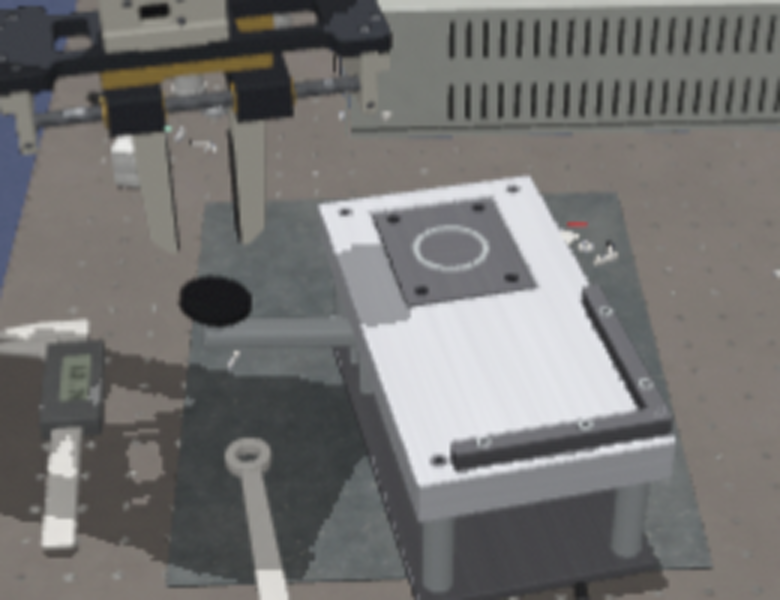

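View pics/wrist1.png

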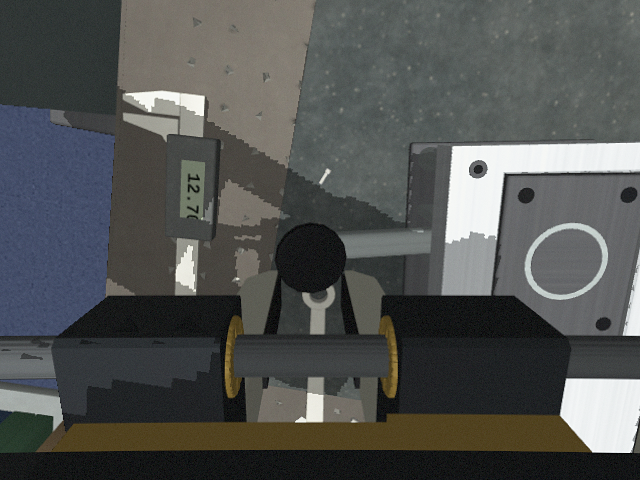

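```bash
python3 - <<'E'
from h import *
o=manip.get_obs();p=[.60694,-.18693,.18406]
for P in [[-.131,.06,.084],[0,.06,.09],[-.0355,.1055,.09],[-.0365,.0135,.09],[-.063,.12,.09]]: print(proj('wrist',nest2w(p,P),o))
mod=np.array([[-131,60,84],[0,60,90],[-35.5,105.5,90],[-63,120,90]])/1e3
px=np.array([[311,257.5],[566,261],[504,173],[409,143]])
f=lambda p:(proj('wrist',nest2w(p,mod),o)-px).ravel()
r=least_squares(f,p);print(r.x,f(r.x))
E
```

```text
[[315.8279949 261.2202082]]
[[567.07250257 265.12812795]]
[[509.22670757 177.79656682]]
[[486.69107707 344.85907627]]
[[456.06354669 148.01779978]]
[ 0.60421794 -0.18054153  0.25922989] [ -5.57334029   9.37198567  -8.68758061  -8.00346133 -12.89895924
  -2.92208487  26.0111096    1.48604713]
```

```bash
python3 - <<'E'
from h import *
o=manip.get_obs();p=[.60694,-.18693,.18406]
mod=np.array([[-131,60,84],[0,60,90],[-35.5,105.5,90],[-63,120,90]])/1e3
px=np.array([[311,257.5],[566,261],[504,173],[450,143]])
f=lambda p:(proj('wrist',nest2w(p,mod),o)-px).ravel()
r=least_squares(f,p);print(r.x,f(r.x)); print(nest2w(r.x,[[-.131,.06,.084],[-.141,.06,.047],[-.134,.06,.084],[0,.06,.09]]))
E
```

```text
[ 0.60475919 -0.18450549  0.19232834] [ 0.78281735  0.7315787  -2.3661966  -0.95358496  0.61038526 -0.24844172
  0.93550427  0.27078034]
[[ 0.4647059  -0.15065176  0.084     ]
 [ 0.45489028 -0.1525632   0.047     ]
 [ 0.46176122 -0.15122519  0.084     ]
 [ 0.59329051 -0.12561178  0.09      ]]
```

Call:
{"name": "step_arm", "arguments": {
  "translation": [
    [0.03, 0, 0],
    [0.06, 0, 0],
    [0.075, 0, 0],
    [0.09, -0.002, 0],
    [0.106, -0.005, 0],
    [0.122, -0.008, 0],
    [0.138, -0.011, 0],
    [0.154, -0.014, 0],
    [0.17, -0.017, 0],
    [0.185, -0.02, 0]
  ],
  "twist": [
    [0, 0, 0],
    [0, 0, 0],
    [0, 0, 0],
    [0, 0, 0],
    [0, 0, 0],
    [0, 0, 0],
    [0, 0, 0],
    [0, 0, 0],
    [0, 0, 0],
    [0, 0, 0]
  ],
  "fingers": [-1, -1, -1, -1, -1, -1, -1, -1, -1, -1]
}}

```text
t: 1.92
tcp_pos: [0.4571, -0.1539, 0.0472]
ee_rot: [0.452, 0.544, -0.452, 0.544]
ft_force: [-12.0, 4.5, 64.5]
finger_gap: 0.003
```

```bash
python3 - <<'E'
from h import *
o=manip.get_obs();print(o['tcp_pos'],o['ft_force']);snap('side','side2.png');a=cv2.imread('pics/side2.png')[130:330,180:440]; cv2.imwrite('pics/side2z.png',cv2.resize(a,None,fx=3,fy=3,interpolation=cv2.INTER_CUBIC))
E
```

```text
[ 0.457054   -0.15391653  0.04720558] [-11.97818015   4.48775579  64.4722053 ]
```

View pics/side2z.png

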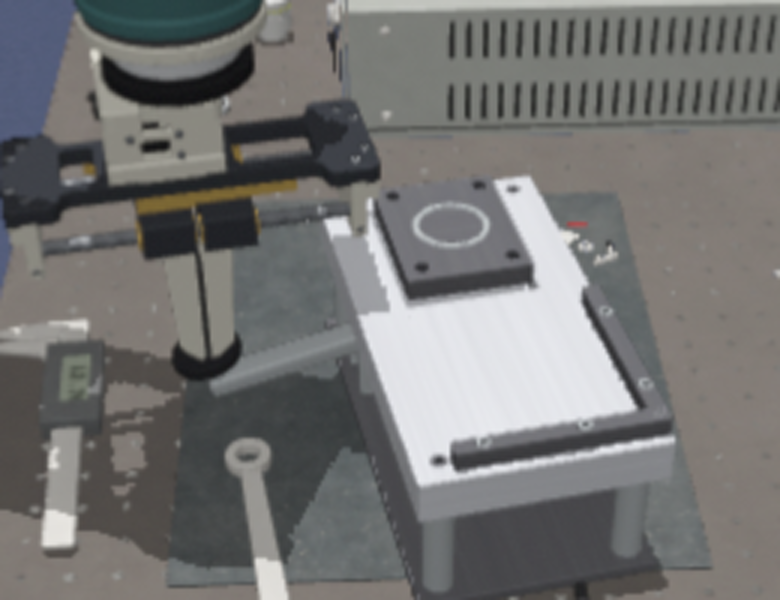

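```bash
python3 - <<'E'
from h import *
c=CAL['side'];W=c['world_to_cam']
def ray(px,z):
    s=(np.array(px)-c['K'][:2,2])/c['K'][0,0]; s=s/(1+c['k1']*(s@s)); d=W[:3,:3].T@np.r_[s,1]; C=-W[:3,:3].T@W[:3,3]; return C+d*(z-C[2])/d[2]
print(ray((300,167),0),ray((475,170),0)); b=ray((475,170),0)
for h in (.05,.08,.1,.12,.15): print(h,proj('side',[b[0],b[1],h]))
p=[.606,-.186,.188]; print(nest2w(p,[[0,.128,.096],[-.005,.128,0]]))
E
```

```text
[0.54896913 0.17744832 0.        ] [0.93359208 0.14869028 0.        ]
0.05 [[479.09180692 149.87914827]]
0.08 [[481.64368996 137.2998001 ]]
0.1 [[483.384652   128.69369718]]
0.12 [[485.15820731 119.90606404]]
0.15 [[487.88122795 106.373314  ]]
[[ 0.5820775  -0.06025536  0.096     ]
 [ 0.5771656  -0.06118983  0.        ]]
```

Call:
{"name": "step_arm", "arguments": {
  "translation": [
    [-0.05, 0.0, 0],
    [-0.15, 0, 0],
    [-0.25, 0, 0],
    [-0.25, 0.06, -0.03],
    [-0.25, 0.13, -0.07],
    [-0.25, 0.2, -0.11],
    [-0.25, 0.27, -0.15],
    [-0.25, 0.32, -0.177],
    [-0.25, 0.346, -0.177],
    [-0.25, 0.346, -0.177]
  ],
  "twist": [
    [0, 0, 0],
    [0, 0, 0],
    [0, 0, 0],
    [0, 0, 0],
    [0, 0, 0],
    [0, 0, 0],
    [0, 0, 0],
    [0, 0, 0],
    [0, 0, 0],
    [0, 0, 0]
  ],
  "fingers": [-1, -1, -1, -0.14, -0.14, -0.14, -0.14, -0.14, -0.14, -0.14]
}}

```text
t: 2.8
tcp_pos: [0.5815, -0.0583, 0.1467]
ee_rot: [0.451, 0.544, -0.452, 0.544]
ft_force: [0.6, -0.8, 0.7]
finger_gap: 0.42
```

```bash
python3 - <<'E'
from h import *
o=manip.get_obs();print(o['tcp_pos'],o['ft_force']);snap('side','side3.png');a=cv2.imread('pics/side3.png')[130:330,180:440]; cv2.imwrite('pics/side3z.png',cv2.resize(a,None,fx=3,fy=3,interpolation=cv2.INTER_CUBIC))
snap('wrist','wrist3.png');snap('scene','scene3.png');a=cv2.imread('pics/scene3.png')[180:320,240:440]; cv2.imwrite('pics/scene3z.png',cv2.resize(a,None,fx=4,fy=4,interpolation=cv2.INTER_CUBIC))
E
```

```text
[ 0.58146492 -0.05828026  0.14674461] [ 0.61103796 -0.78569927  0.7078631 ]
```

View pics/side3z.png

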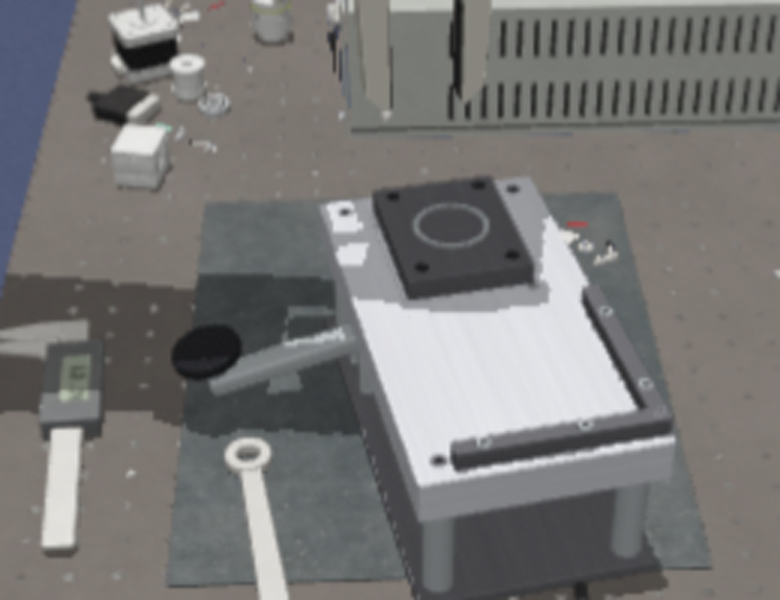

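View pics/wrist3.png

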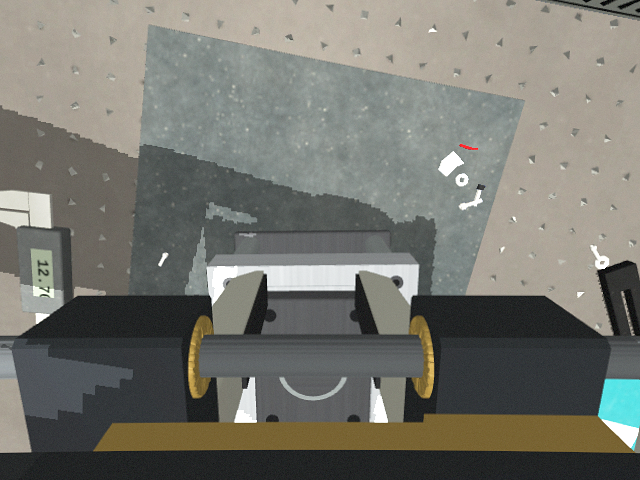

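View pics/scene3z.png

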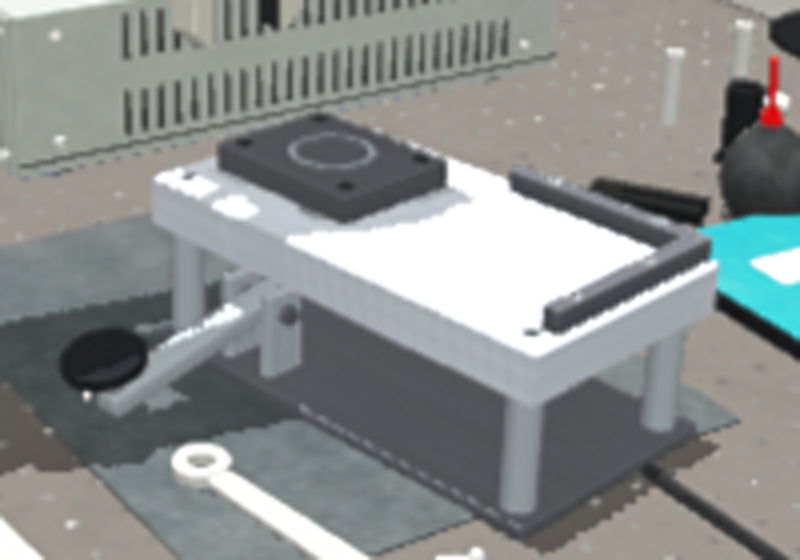

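Call:
{"name": "step_arm", "arguments": {
  "translation": [
    [0.04, 0, 0],
    [0.08, 0, 0],
    [0.115, 0, 0],
    [0.127, 0, 0],
    [0.127, 0, 0.01],
    [0.127, 0, 0.02],
    [0.127, 0, 0.03],
    [0.127, 0, 0.045],
    [0.127, 0, 0.06],
    [0.127, 0, 0.075]
  ],
  "twist": [
    [0, 0, 0],
    [0, 0, 0],
    [0, 0, 0],
    [0, 0, 0],
    [0, 0, 0],
    [0, 0, 0],
    [0, 0, 0],
    [0, 0, 0],
    [0, 0, 0],
    [0, 0, 0]
  ],
  "fingers": [-0.14, -0.14, -0.14, -0.14, -0.14, -0.14, -0.14, -0.14, -0.14, -0.14]
}}

```text
t: 3.78
tcp_pos: [0.5856, -0.0897, 0.0973]
ee_rot: [0.452, 0.543, -0.452, 0.544]
ft_force: [-1.1, 5.1, 4.1]
finger_gap: 0.432
```

```bash
cat >> h.py <<'E'
def look(k,w=True):
    o=manip.get_obs();print(o['t'],o['tcp_pos'],o['ft_force'])
    p=[.606,-.186,.188];d=o['tcp_pos'][:2]-p[:2];c,s=np.cos(p[2]),np.sin(p[2]);print('nest',c*d[0]+s*d[1],-s*d[0]+c*d[1])
    a=snap('side','side%s.png'%k);b=snap('scene','scene%s.png'%k)
    a=cv2.resize(a[160:330,270:430],None,fx=2.5*1,fy=2.5,interpolation=cv2.INTER_CUBIC);b=cv2.resize(b[180:320,260:420],None,fx=2.5,fy=2.5,interpolation=cv2.INTER_CUBIC)
    h=max(a.shape[0],b.shape[0]);m=np.zeros((h,a.shape[1]+b.shape[1],3),np.uint8);m[:a.shape[0],:a.shape[1]]=a;m[:b.shape[0],a.shape[1]:]=b
    cv2.imwrite('pics/m%s.png'%k,m[:,:,::-1])
E
python3 -c "
from h import *
look(4)"
```

```text
3.7833 [ 0.58556016 -0.08967376  0.09731441] [-1.05064189  5.10669045  4.09576025]
nest -0.0020768395680971913 0.09844906784937826
```

View pics/m4.png

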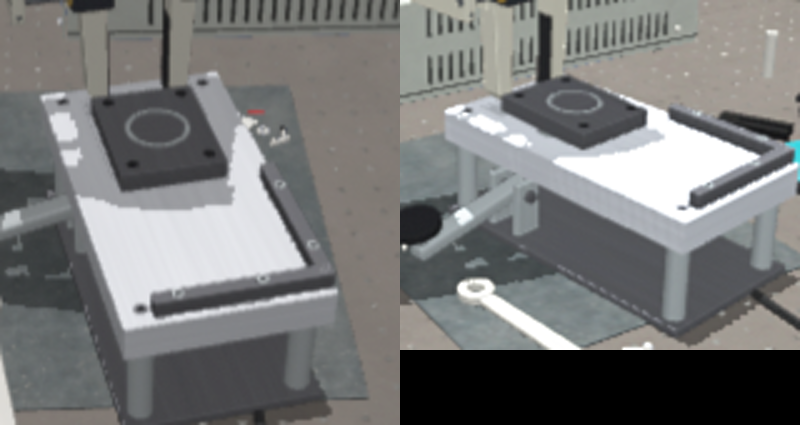

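Call:
{"name": "step_arm", "arguments": {
  "translation": [
    [0, 0, 0.015],
    [0, 0, 0.03],
    [0, 0, 0.05],
    [0, 0, 0.07],
    [0, 0, 0.09],
    [0, 0, 0.11],
    [0, 0, 0.13],
    [0, 0, 0.15],
    [0, 0, 0.17],
    [0, 0, 0.18]
  ],
  "twist": [
    [0, 0, 0],
    [0, 0, 0],
    [0, 0, 0],
    [0, 0, 0],
    [0, 0, 0],
    [0, 0, 0],
    [0, 0, 0],
    [0, 0, 0],
    [0, 0, 0],
    [0, 0, 0]
  ],
  "fingers": [-0.14, -0.14, -0.14, -0.14, -0.14, -0.14, -0.14, -0.14, -0.14, -0.14]
}}

```text
t: 4.72
tcp_pos: [0.5986, -0.1623, 0.0968]
ee_rot: [0.452, 0.543, -0.453, 0.544]
ft_force: [-0.7, 1.6, -1.7]
finger_gap: 0.43
```

```bash
python3 -c "
from h import *
look(5)"
```

```text
4.7167 [ 0.59859205 -0.16227338  0.09678885] [-0.6766029   1.59198154 -1.65869523]
nest -0.0028430434422455284 0.024693057575849022
```

View pics/m5.png

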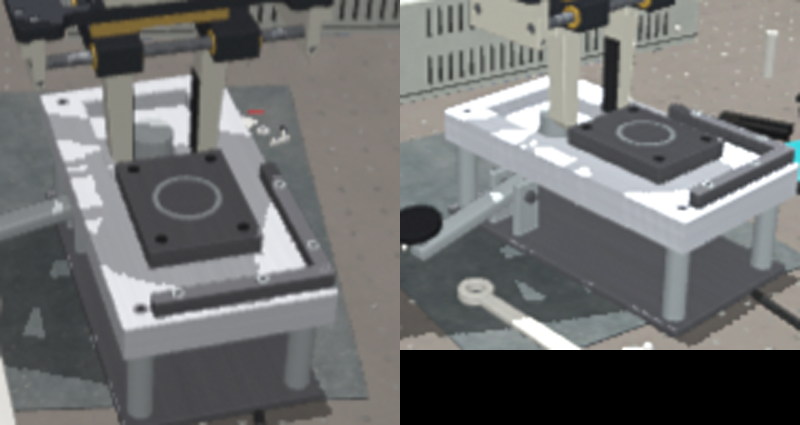

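Call:
{"name": "step_arm", "arguments": {
  "translation": [
    [0, 0, 0.01],
    [0, 0, 0.02],
    [0, 0, 0.03],
    [0, 0, 0.04],
    [0, 0, 0.05],
    [0, 0, 0.058],
    [0, 0, 0.064],
    [0, 0, 0.07],
    [0, 0, 0.075],
    [0, 0, 0.075]
  ],
  "twist": [
    [0, 0, 0],
    [0, 0, 0],
    [0, 0, 0],
    [0, 0, 0],
    [0, 0, 0],
    [0, 0, 0],
    [0, 0, 0],
    [0, 0, 0],
    [0, 0, 0],
    [0, 0, 0]
  ],
  "fingers": [-0.14, -0.14, -0.14, -0.14, -0.14, -0.14, -0.14, -0.14, -0.14, -0.14]
}}

```text
t: 5.65
tcp_pos: [0.6039, -0.1916, 0.0969]
ee_rot: [0.452, 0.543, -0.453, 0.544]
ft_force: [0.0, 1.5, -0.2]
finger_gap: 0.435
```

```bash
python3 -c "
from h import *
look(6)"
```

```text
5.65 [ 0.60393891 -0.19162174  0.09694313] [ 0.0286262   1.51663969 -0.17684515]
nest -0.0030754429861735897 -0.005137480143126726
```

View pics/m6.png

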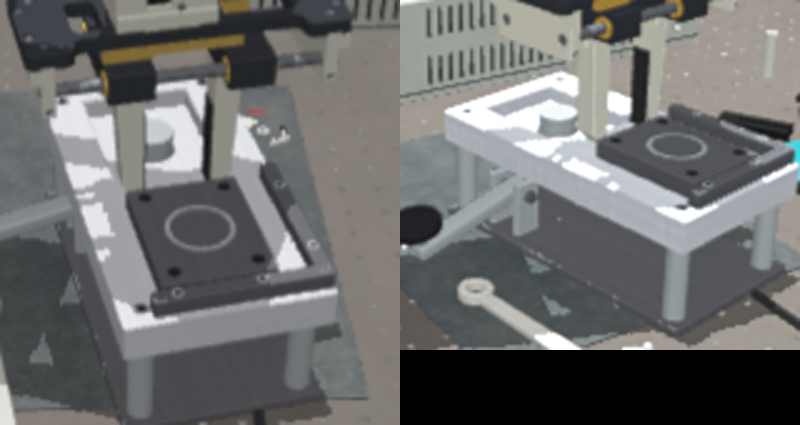

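Call:
{"name": "step_arm", "arguments": {
  "translation": [
    [0, 0, 0.001],
    [0, 0, 0.002],
    [0, 0, 0.003],
    [0, 0, 0.004],
    [0, 0, 0.005],
    [0, 0, 0.006],
    [0, 0, 0.007],
    [0, 0, 0.007],
    [0, 0, 0.007],
    [0, 0, 0.007]
  ],
  "twist": [
    [0, 0, 0],
    [0, 0, 0],
    [0, 0, 0],
    [0, 0, 0],
    [0, 0, 0],
    [0, 0, 0],
    [0, 0, 0],
    [0, 0, 0],
    [0, 0, 0],
    [0, 0, 0]
  ],
  "fingers": [-0.14, -0.14, -0.14, -0.14, -0.14, -0.14, -0.14, -0.14, -0.14, -0.14]
}}

```text
t: 6.58
tcp_pos: [0.604, -0.1919, 0.0969]
ee_rot: [0.453, 0.545, -0.452, 0.542]
ft_force: [-8.5, 21.2, 5.7]
finger_gap: 0.429
```

```bash
python3 -c "
from h import *
look(7)
a=cv2.imread('pics/side7.png')[220:310,300:410];cv2.imwrite('pics/z7.png',cv2.resize(a,None,fx=6,fy=6,interpolation=cv2.INTER_CUBIC))"
```

```text
6.5833 [ 0.60397855 -0.19194961  0.09694588] [-8.48087994 21.20125942  5.66866422]
nest -0.003097786521703623 -0.0054669817862270115
```

View pics/z7.png

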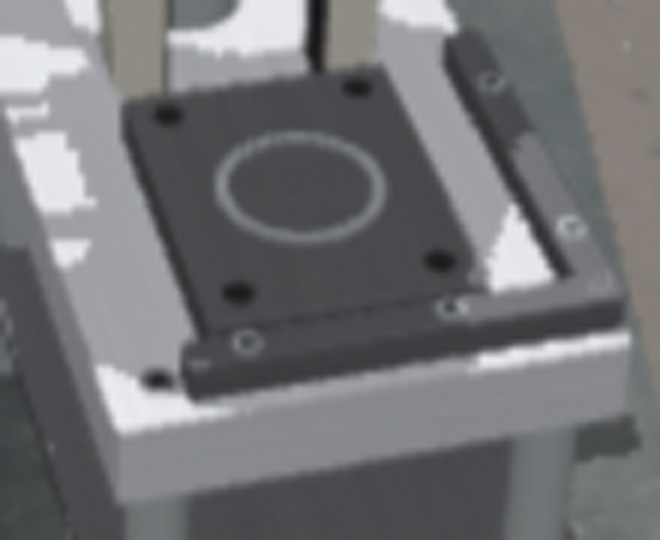

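Call:
{"name": "step_arm", "arguments": {
  "translation": [
    [0, 0, -0.02],
    [-0.01, 0, -0.04],
    [-0.08, 0, -0.04],
    [-0.12, 0, -0.04],
    [-0.12, -0.06, 0],
    [-0.12, -0.12, 0.05],
    [-0.12, -0.18, 0.1],
    [-0.12, -0.19, 0.131],
    [-0.12, -0.19, 0.131],
    [-0.12, -0.19, 0.131]
  ],
  "twist": [
    [0, 0, 0],
    [0, 0, 0],
    [0, 0, 0],
    [0, 0, 0],
    [0, 0, 0],
    [0, 0, 0],
    [0, 0, 0],
    [0, 0, 0],
    [0, 0, 0],
    [0, 0, 0]
  ],
  "fingers": [-0.14, -0.14, -0.14, -1, -1, -1, -1, -1, -1, -1]
}}

```text
t: 7.52
tcp_pos: [0.539, -0.2577, 0.1452]
ee_rot: [0.453, 0.544, -0.452, 0.542]
ft_force: [-0.3, 0.2, 0.0]
finger_gap: 0.014
```

```bash
python3 -c "
from h import *
o=manip.get_obs();print(R.from_quat(o['ee_rot']).as_matrix().round(4).tolist(),o['joints'],o['finger_gap'])
look(8);snap('wrist','wrist8.png')"
```

```text
[[-0.0013, 0.9836, 0.1805], [0.0021, 0.1805, -0.9836], [-1.0, -0.0009, -0.0023]] [-4.89320875e-01 -2.16692393e-02  1.70345656e+00  1.26219322e-03
  1.46189200e+00 -6.70937613e-01] 0.014386033353084238
7.5167 [ 0.53899759 -0.2577049   0.1452304 ] [-0.25934688  0.20483231  0.01991977]
nest -0.07922308193060403 -0.057919073311052456
```

View pics/m8.png

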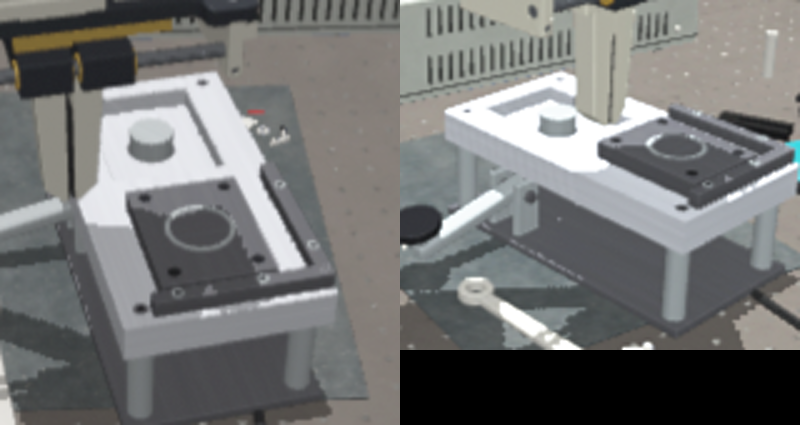

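View pics/wrist8.png

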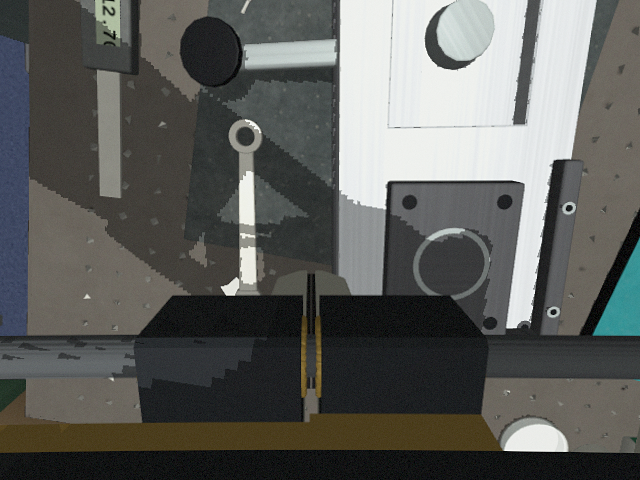

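Call:
{"name": "step_arm", "arguments": {
  "translation": [
    [0.04, 0, 0],
    [0.08, 0, 0],
    [0.115, 0, 0],
    [0.121, 0, 0],
    [0.121, 0.01, 0],
    [0.121, 0.025, 0],
    [0.121, 0.04, 0],
    [0.121, 0.05, 0],
    [0.121, 0.06, 0],
    [0.121, 0.068, 0]
  ],
  "twist": [
    [0, 0, 0],
    [0, 0, 0],
    [0, 0, 0],
    [0, 0, 0],
    [0, 0, 0],
    [0, 0, 0],
    [0, 0, 0],
    [0, 0, 0],
    [0, 0, 0],
    [0, 0, 0]
  ],
  "fingers": [-1, -1, -1, -1, -1, -1, -1, -1, -1, -1]
}}

```text
t: 8.5
tcp_pos: [0.5668, -0.2514, 0.0968]
ee_rot: [0.452, 0.545, -0.452, 0.543]
ft_force: [-0.1, 0.7, 0.5]
finger_gap: 0.005
```

```bash
python3 -c "
from h import *
look(9)"
```

```text
8.5 [ 0.56675981 -0.25143785  0.09680196] [-0.12572013  0.71352827  0.48513437]
nest -0.050778757941384894 -0.05695106129833864
```

View pics/m9.png

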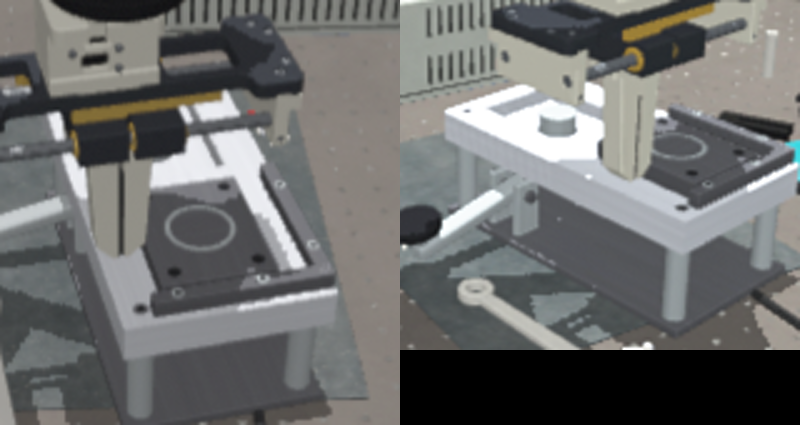

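Call:
{"name": "step_arm", "arguments": {
  "translation": [
    [0, 0.005, 0],
    [0, 0.01, 0],
    [0, 0.015, 0],
    [0, 0.02, 0],
    [0, 0.025, 0],
    [0, 0.03, 0],
    [0, 0.034, 0],
    [0, 0.037, 0],
    [0, 0.04, 0],
    [0, 0.04, 0]
  ],
  "twist": [
    [0, 0, 0],
    [0, 0, 0],
    [0, 0, 0],
    [0, 0, 0],
    [0, 0, 0],
    [0, 0, 0],
    [0, 0, 0],
    [0, 0, 0],
    [0, 0, 0],
    [0, 0, 0]
  ],
  "fingers": [-1, -1, -1, -1, -1, -1, -1, -1, -1, -1]
}}

```text
t: 9.43
tcp_pos: [0.5825, -0.2484, 0.0965]
ee_rot: [0.452, 0.545, -0.452, 0.543]
ft_force: [-0.3, 0.1, 1.0]
finger_gap: 0.007
```

```bash
python3 -c "
from h import *
look(10)
a=cv2.imread('pics/side10.png')[220:310,300:410];cv2.imwrite('pics/z10.png',cv2.resize(a,None,fx=6,fy=6,interpolation=cv2.INTER_CUBIC))"
```

```text
9.4333 [ 0.58245181 -0.24842796  0.09650873] [-0.28922607  0.09926633  0.96061933]
nest -0.034800709363217004 -0.0569269503402114
```

View pics/z10.png

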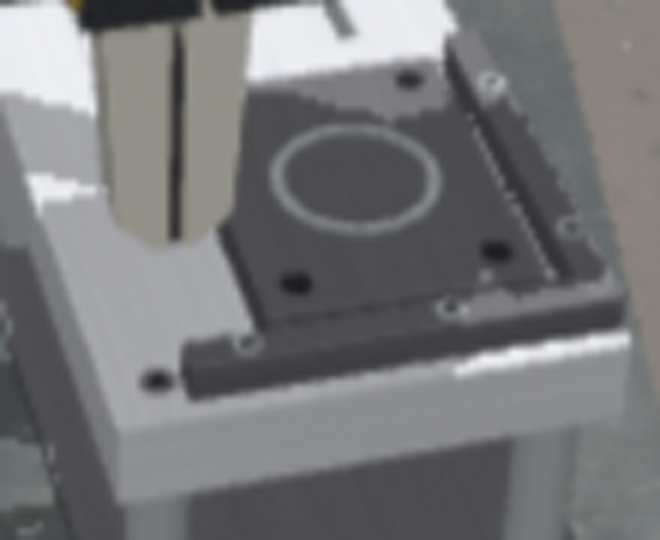

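Call:
{"name": "step_arm", "arguments": {
  "translation": [
    [0, 0.001, 0],
    [0, 0.002, 0],
    [0, 0.003, 0],
    [0, 0.004, 0],
    [0, 0.005, 0],
    [0, 0.006, 0],
    [0, 0.007, 0],
    [0, 0.008, 0],
    [0, 0.008, 0],
    [0, 0.008, 0]
  ],
  "twist": [
    [0, 0, 0],
    [0, 0, 0],
    [0, 0, 0],
    [0, 0, 0],
    [0, 0, 0],
    [0, 0, 0],
    [0, 0, 0],
    [0, 0, 0],
    [0, 0, 0],
    [0, 0, 0]
  ],
  "fingers": [-1, -1, -1, -1, -1, -1, -1, -1, -1, -1]
}}

```text
t: 10.37
tcp_pos: [0.5856, -0.2478, 0.0965]
ee_rot: [0.452, 0.545, -0.452, 0.543]
ft_force: [-2.0, -0.5, 0.5]
finger_gap: 0.004
```

Call:
{"name": "step_arm", "arguments": {
  "translation": [
    [0, 0.001, 0],
    [0, 0.002, 0],
    [0, 0.003, 0],
    [0, 0.004, 0],
    [0, 0.005, 0],
    [0, 0.005, 0],
    [0, 0.005, 0],
    [0, 0.005, 0],
    [0, 0.005, 0],
    [0, 0.005, 0]
  ],
  "twist": [
    [0, 0, 0],
    [0, 0, 0],
    [0, 0, 0],
    [0, 0, 0],
    [0, 0, 0],
    [0, 0, 0],
    [0, 0, 0],
    [0, 0, 0],
    [0, 0, 0],
    [0, 0, 0]
  ],
  "fingers": [-1, -1, -1, -1, -1, -1, -1, -1, -1, -1]
}}

```text
t: 11.2
tcp_pos: [0.5876, -0.2475, 0.0966]
ee_rot: [0.452, 0.545, -0.452, 0.543]
ft_force: [-1.5, 0.0, 1.1]
finger_gap: 0.004
```

```bash
python3 -c "
from h import *
look(11)
a=cv2.imread('pics/side11.png')[220:310,300:410];cv2.imwrite('pics/z11.png',cv2.resize(a,None,fx=6,fy=6,interpolation=cv2.INTER_CUBIC))"
```

```text
11.2 [ 0.58761796 -0.24749317  0.0965505 ] [-1.47563151  0.02180657  1.08671212]
nest -0.02955088248884183 -0.05697415277155695
```

View pics/z11.png

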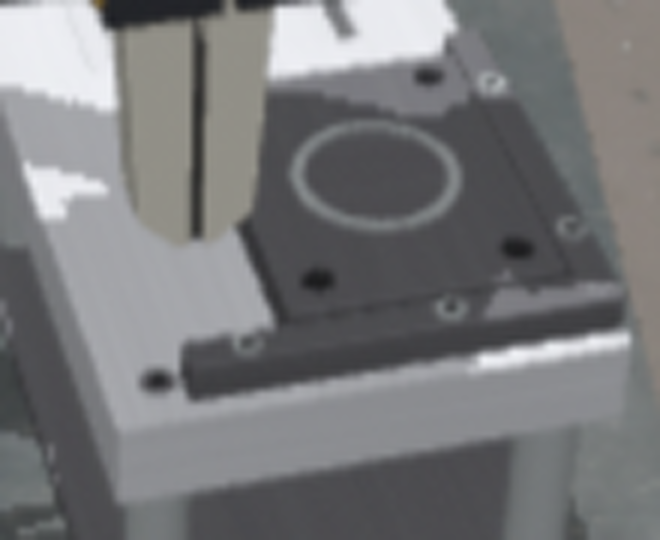

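Nearly there; another 2 mm until the force rises.

Call:
{"name": "step_arm", "arguments": {
  "translation": [
    [0, 0.001, 0],
    [0, 0.002, 0],
    [0, 0.003, 0],
    [0, 0.004, 0],
    [0, 0.005, 0],
    [0, 0.005, 0],
    [0, 0.005, 0],
    [0, 0.005, 0],
    [0, 0.005, 0],
    [0, 0.005, 0]
  ],
  "twist": [
    [0, 0, 0],
    [0, 0, 0],
    [0, 0, 0],
    [0, 0, 0],
    [0, 0, 0],
    [0, 0, 0],
    [0, 0, 0],
    [0, 0, 0],
    [0, 0, 0],
    [0, 0, 0]
  ],
  "fingers": [-1, -1, -1, -1, -1, -1, -1, -1, -1, -1]
}}

```text
t: 12.13
tcp_pos: [0.5888, -0.2476, 0.0964]
ee_rot: [0.452, 0.545, -0.452, 0.542]
ft_force: [-9.7, -3.6, 2.9]
finger_gap: 0.004
```

Call:
{"name": "step_arm", "arguments": {
  "translation": [
    [0, -0.01, 0],
    [0, -0.03, 0],
    [0, -0.06, 0],
    [-0.04, -0.08, 0],
    [-0.1, -0.1, 0],
    [-0.15, -0.11, -0.02],
    [-0.2, -0.12, -0.05],
    [-0.25, -0.12, -0.08],
    [-0.25, -0.12, -0.1],
    [-0.25, -0.12, -0.1]
  ],
  "twist": [
    [0, 0, 0],
    [0, 0, 0],
    [0, 0, 0],
    [0, 0, 0],
    [0, 0, 0],
    [0, 0, 0],
    [0, 0, 0],
    [0, 0, 0],
    [0, 0, 0],
    [0, 0, 0]
  ],
  "fingers": [-1, -1, -1, -1, -1, -1, -1, -1, -1, -1]
}}

```text
t: 12.97
tcp_pos: [0.5343, -0.2165, 0.1979]
ee_rot: [0.452, 0.544, -0.452, 0.543]
ft_force: [-0.3, 1.0, 0.3]
finger_gap: 0.008
```

```bash
python3 -c "
from h import *
look(12);snap('wrist','wrist12.png')
a=cv2.imread('pics/side12.png')[200:310,290:420];cv2.imwrite('pics/z12.png',cv2.resize(a,None,fx=6,fy=5.4,interpolation=cv2.INTER_CUBIC))
a=cv2.imread('pics/wrist12.png')[100:300,330:640];cv2.imwrite('pics/w12.png',cv2.resize(a,None,fx=2.5,fy=2.5,interpolation=cv2.INTER_CUBIC))"
```

```text
12.9667 [ 0.5342505  -0.2164854   0.19788109] [-0.25939119  0.98361491  0.25272123]
nest -0.07618282425194857 -0.016538664531243925
```

View pics/z12.png

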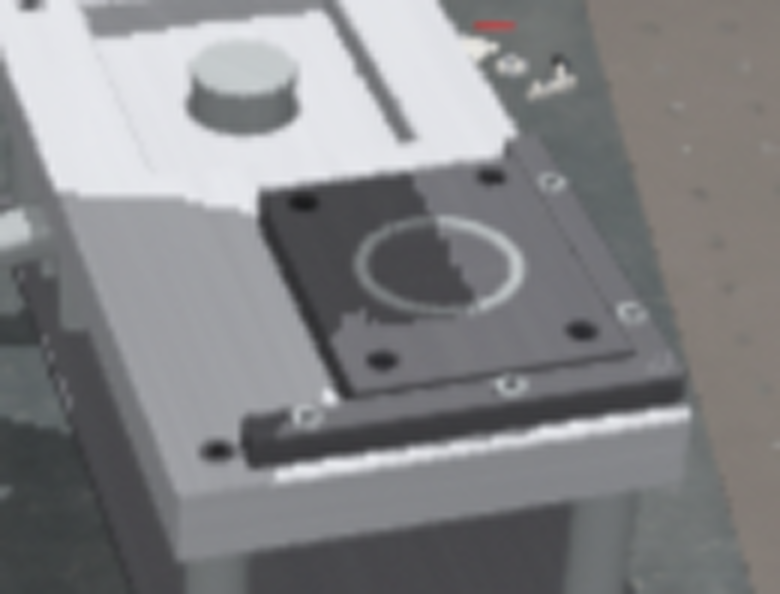

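View pics/wrist12.png

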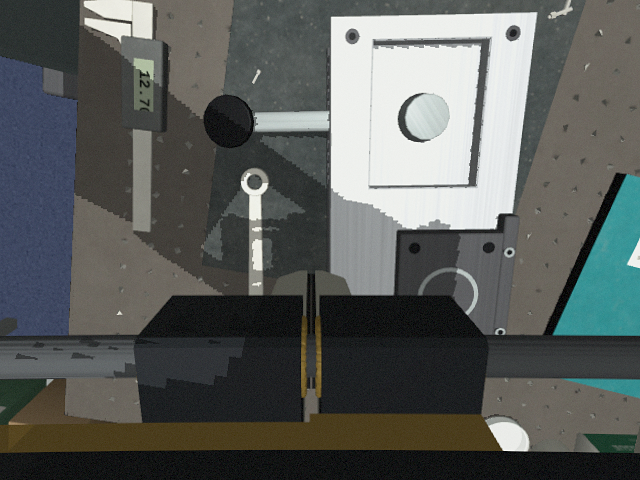

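Call:
{"name": "step_arm", "arguments": {
  "translation": [
    [0, 0.05, -0.03],
    [0, 0.1, -0.06],
    [0, 0.16, -0.079],
    [0, 0.21, -0.079],
    [0.02, 0.228, -0.079],
    [0.08, 0.228, -0.079],
    [0.14, 0.228, -0.079],
    [0.2, 0.228, -0.079],
    [0.24, 0.228, -0.079],
    [0.252, 0.228, -0.079]
  ],
  "twist": [
    [0, 0, 0],
    [0, 0, 0],
    [0, 0, 0],
    [0, 0, 0],
    [0, 0, 0],
    [0, 0, 0],
    [0, 0, 0],
    [0, 0, 0],
    [0, 0, 0],
    [0, 0, 0]
  ],
  "fingers": [-1, -1, -1, -1, -1, -1, -1, -1, -1, -1]
}}

```text
t: 13.95
tcp_pos: [0.6155, -0.1697, 0.0901]
ee_rot: [0.451, 0.547, -0.453, 0.54]
ft_force: [-16.2, 3.9, 24.0]
finger_gap: 0.005
```

```bash
python3 -c "
from h import *
look(13)"
```

```text
13.95 [ 0.61547087 -0.16966186  0.09013551] [-16.21332074   3.85585236  24.01026081]
nest 0.01235749869205048 0.014280211005824444
```

View pics/m13.png

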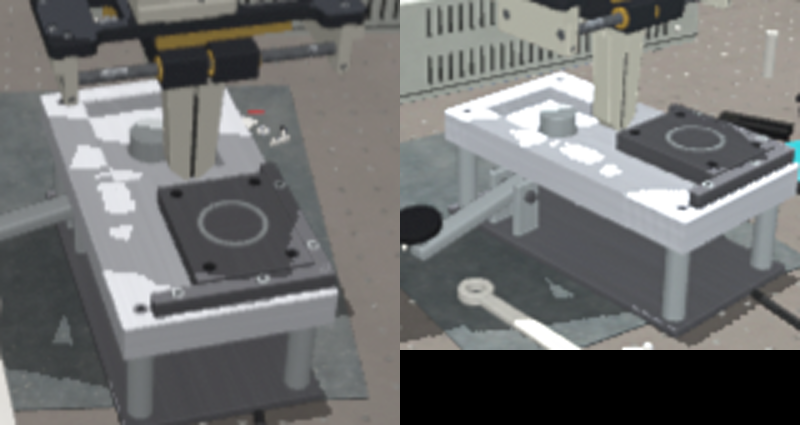

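Call:
{"name": "step_arm", "arguments": {
  "translation": [
    [-0.01, 0, 0],
    [-0.017, 0, 0],
    [-0.017, 0, 0],
    [-0.017, 0, 0],
    [-0.017, 0, 0],
    [-0.017, 0, 0],
    [-0.017, 0, 0],
    [-0.017, 0, 0],
    [-0.017, 0, 0],
    [-0.017, 0, 0]
  ],
  "twist": [
    [0, 0, 0],
    [0, 0, 0],
    [0, 0, 0],
    [0, 0, 0],
    [0, 0, 0],
    [0, 0, 0],
    [0, 0, 0],
    [0, 0, 0],
    [0, 0, 0],
    [0, 0, 0]
  ],
  "fingers": [-1, -1, -1, -1, -1, -1, -1, -1, -1, -1]
}}

```text
t: 14.88
tcp_pos: [0.6165, -0.1698, 0.0995]
ee_rot: [0.451, 0.546, -0.453, 0.541]
ft_force: [0.7, -0.3, -0.3]
finger_gap: 0.004
```

```bash
python3 -c "
from h import *
o=manip.get_obs();print(R.from_quat(o['ee_rot']).as_matrix().round(4).tolist())
look(14)"
```

```text
[[-0.0069, 0.9832, 0.1822], [0.003, 0.1823, -0.9832], [-1.0, -0.0063, -0.0042]]
14.8833 [ 0.61654526 -0.1698453   0.09950549] [ 0.66810561 -0.34942273 -0.30055668]
nest 0.013378680378878453 0.013899205268592481
```

Call:
{"name": "step_arm", "arguments": {
  "translation": [
    [0.003, 0, 0.007],
    [0.005, 0, 0.014],
    [0.005, 0, 0.021],
    [0.005, 0, 0.028],
    [0.005, 0, 0.034],
    [0.005, 0, 0.038],
    [0.005, 0, 0.041],
    [0.005, 0, 0.043],
    [0.005, 0, 0.044],
    [0.005, 0, 0.044]
  ],
  "twist": [
    [0, 0, 0],
    [0, 0, 0],
    [0, 0, 0],
    [0, 0, 0],
    [0, 0, 0],
    [0, 0, 0],
    [0, 0, 0],
    [0, 0, 0],
    [0, 0, 0],
    [0, 0, 0]
  ],
  "fingers": [-1, -1, -1, -1, -1, -1, -1, -1, -1, -1]
}}

```text
t: 15.82
tcp_pos: [0.6197, -0.1872, 0.0975]
ee_rot: [0.451, 0.546, -0.453, 0.541]
ft_force: [0.6, -0.2, 0.8]
finger_gap: 0.007
```

Call:
{"name": "step_arm", "arguments": {
  "translation": [
    [0, 0, 0.001],
    [0, 0, 0.002],
    [0, 0, 0.003],
    [0, 0, 0.004],
    [0, 0, 0.005],
    [0, 0, 0.005],
    [0, 0, 0.005],
    [0, 0, 0.005],
    [0, 0, 0.005],
    [0, 0, 0.005]
  ],
  "twist": [
    [0, 0, 0],
    [0, 0, 0],
    [0, 0, 0],
    [0, 0, 0],
    [0, 0, 0],
    [0, 0, 0],
    [0, 0, 0],
    [0, 0, 0],
    [0, 0, 0],
    [0, 0, 0]
  ],
  "fingers": [-1, -1, -1, -1, -1, -1, -1, -1, -1, -1]
}}

```text
t: 16.65
tcp_pos: [0.6201, -0.1888, 0.0975]
ee_rot: [0.451, 0.546, -0.453, 0.541]
ft_force: [-2.3, 5.2, 1.1]
finger_gap: 0.004
```

Call:
{"name": "step_arm", "arguments": {
  "translation": [
    [0, 0, 0.001],
    [0, 0, 0.002],
    [0, 0, 0.003],
    [0, 0, 0.003],
    [0, 0, 0.003],
    [0, 0, 0.003],
    [0, 0, 0.003],
    [0, 0, 0.003],
    [0, 0, 0.003],
    [0, 0, 0.003]
  ],
  "twist": [
    [0, 0, 0],
    [0, 0, 0],
    [0, 0, 0],
    [0, 0, 0],
    [0, 0, 0],
    [0, 0, 0],
    [0, 0, 0],
    [0, 0, 0],
    [0, 0, 0],
    [0, 0, 0]
  ],
  "fingers": [-1, -1, -1, -1, -1, -1, -1, -1, -1, -1]
}}

```text
t: 17.48
tcp_pos: [0.6201, -0.1889, 0.0974]
ee_rot: [0.452, 0.547, -0.452, 0.54]
ft_force: [-4.0, 10.5, 3.6]
finger_gap: 0.007
```

Firm contact, no more travel. Back off and up.

Call:
{"name": "step_arm", "arguments": {
  "translation": [
    [0, 0, -0.01],
    [0, 0, -0.03],
    [0, 0, -0.05],
    [-0.04, 0, -0.06],
    [-0.1, 0, -0.08],
    [-0.16, -0.03, -0.1],
    [-0.22, -0.08, -0.13],
    [-0.28, -0.14, -0.15],
    [-0.3, -0.18, -0.15],
    [-0.3, -0.18, -0.15]
  ],
  "twist": [
    [0, 0, 0],
    [0, 0, 0],
    [0, 0, 0],
    [0, 0, 0],
    [0, 0, 0],
    [0, 0, 0],
    [0, 0, 0],
    [0, 0, 0],
    [0, 0, 0],
    [0, 0, 0]
  ],
  "fingers": [-1, -1, -1, -1, -1, -1, -1, -1, -1, -1]
}}

```text
t: 18.32
tcp_pos: [0.538, -0.1436, 0.2218]
ee_rot: [0.452, 0.545, -0.452, 0.542]
ft_force: [0.4, -0.1, 0.7]
finger_gap: 0.006
```

```bash
python3 -c "
from h import *
look(18);snap('wrist','wrist18.png')
a=cv2.imread('pics/side18.png')[200:310,290:420];cv2.imwrite('pics/z18.png',cv2.resize(a,None,fx=6,fy=5.4,interpolation=cv2.INTER_CUBIC))
a=cv2.imread('pics/scene18.png')[200:290,330:430];cv2.imwrite('pics/s18.png',cv2.resize(a,None,fx=6.5,fy=6.5,interpolation=cv2.INTER_CUBIC))"
```

```text
18.3167 [ 0.53803832 -0.14357633  0.22182552] [ 0.42248019 -0.09826384  0.71758365]
nest -0.05883543897812116 0.05437782685889163
```

View pics/z18.png

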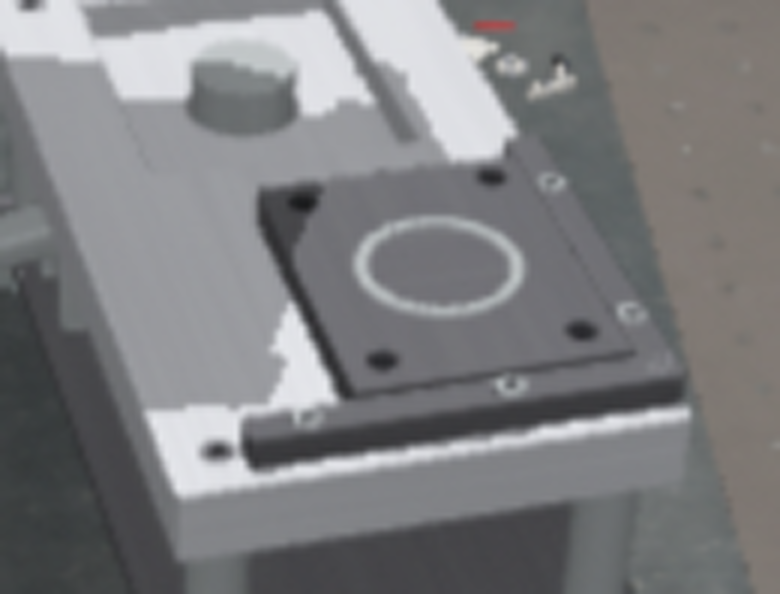

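View pics/s18.png

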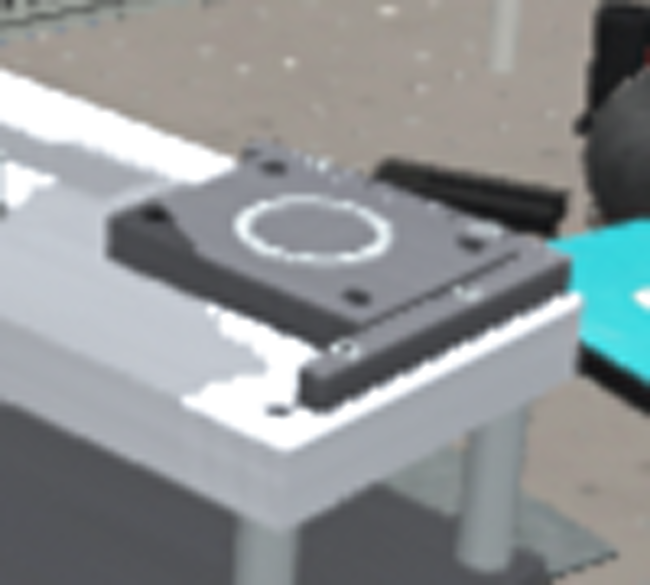

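View pics/side18.png

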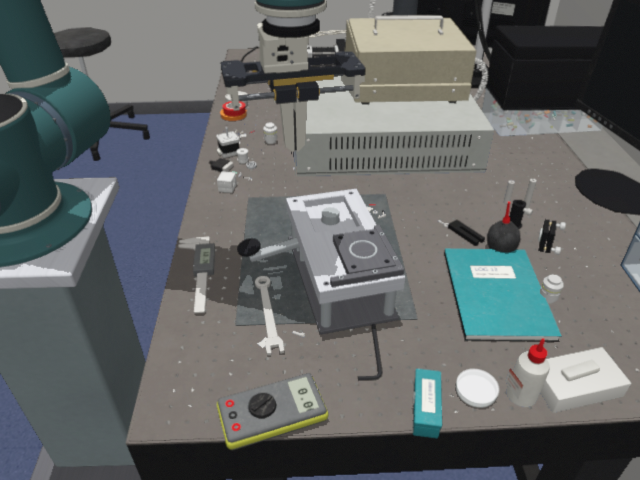

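```bash
python3 -c "
from h import *
print(manip.job_done())"
```

```text
the job is handed in; nothing more can be done
None
```

I handed the job in at 18.3 s. The plate is in the corner against both fences, and no verdict is given, so this rests on my own checks.

**What I did:** I pressed the lever pad with shut fingers until it hit its stop, which read about 64 N at the wrist. The plate rose clear of the deck and stayed up after I let go. I then slid it along the deck to the end fence, pushed it across to the long fence, and nudged it once more toward the end fence.

**Last checks:**
- **Fence contact:** the force rose at both fences with the plate barely moving any further. At the end fence it rose at the same position both times.
- **Pictures:** the final side and scene views show the plate flat and square with no gap at either fence, the spanner and hex key where they were, and the gripper well clear. I judged these by eye.
- **Not measured:** I did not calculate the plate's final pose from the pictures, and I judged that the lever was fully down only from the hard stop and the raised plate.

**What went wrong:** while lowering for the last nudge, the fingertips came down about 7 mm too far. They touched the deck near the pocket edge at about 24 N. I raised them, and nothing in the pictures had moved.

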